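Dispense grinding balls to the scale's target band

ROBOT

A 7-joint arm with a two-finger parallel gripper is mounted at the origin on a cart in front of the work surface, level with it; the furniture and walls round the work are solid. World frame = base frame: x ahead of the robot, y to its left, z up, the work surface at z = 0. Lengths are in m, angles in rad, forces in N, time in s.
With the tool pointing down it reaches from about 0.425 to 0.975 m from the base axis. Payload 16.7 kg.
Tool frame: the origin (TCP) lies midway between the tips of the shut fingers; the grasp point (between the pads) lies 19 mm behind it (manip.grasp_offset is the distance from the TCP to the grasp point, in m); x points along the fingers, z is the direction in which the jaws open and shut, and the axes are right-handed (so a half turn about x gives the same grasp; the last joint's range is limited). The gripper opens to 85 mm and grips with 20 to 120 N. Pads are 22 mm wide; open, the fingers measure 114 mm over their backs; the gripper's body (76 mm by 85 mm) begins 54 mm behind the grasp point. The pads swing forward as they close: fully open they stand 13 mm farther back than shut.
Start: joints at [1.2, 0.426, 0.074, 1.606, -0.034, 1.111, -0.067], TCP at [0.148, -0.658, 0.197] pointing down, gripper open.
Joint ranges: [-2.85, 2.85], [-0.5, 2.14], [-1.23, 1.37], [0.21, 2.46], [-1.02, 4.16], [0.16, 2.05], [-2.73, 2.73]. Speed limits (rad/s): [1.89, 1.89, 2.39, 2.39, 3.01, 3.01, 3.01].

INTERFACE

Orientations are given as a unit quaternion [x, y, z, w].
In Python, from workcell import manip, vision, workorder gives the robot as it stands.
- The arm moves only by the tool arm_command, never from a script. Its argument "moves" is a list of rows, each an object with "delta_pos": the shift along the world's x, y, z in m, a list of three; "delta_rot": the turn, a rotation vector about the world's x, y, z in rad, a list of three; "gripper": the closure, from 0 (fully open) to 1 (shut). A call has 1 to 20 rows; each row is the pose to reach, as a shift and turn from the pose measured when the call began; what a row does not reach only later rows make up. A row lasts 1/8 s, in which the tool goes at most 62.5 mm and 10.7 degrees, less where a joint would pass 70% of its speed; a pose out of reach is approached as far as the arm can. A call with a gripper value outside its range is refused whole. The fingers move at their own pace and stop on an object; "force" is the grip in N (left out, the last holds). Time passes only in rows, so rows that repeat a pose let the fingers close. It gives the time, the measured TCP pose, the force and the opening at its end, in the units of the state.
- manip.read_state(): the state, without advancing time (a new reading comes with each control period).
- vision.camera(name): name is "scene" or "top" or "wrist"; returns a dict with "image" (420x560x3 uint8, red, green, blue), "range_z" (420x560 float32, m along the optical axis (not along the pixel's ray), 0 where there is no reading), "camera_matrix" (3x3 intrinsics, pixels), "R" (3x3) and "t" (3): a world point X has camera coordinates R X + t. Camera axes: x right, y down, z forward; pixel columns grow to the right and rows downward; lengths in m; the calibration is good to about 2 mm. A picture is of the moment at which its call begins.
- workorder.finish_job(): hands the job in, once; it reports no verdict.
The state is a dict: "time": time; "joints": joint angles; "joint_velocities": joint speeds; "joint_torque": joint torques, N m; "position": TCP position; "orientation": TCP orientation; "ft_force": force on the tool from outside, world axes, zero at the start; "moment": the same for the moment, N m; "finger_gap": finger opening in m.
Only numpy, scipy, OpenCV 4.12 (cv2) and the standard library are available. Lean on these libraries where they do the work, as an engineer would, in place of code of your own. Each camera call takes 0.05 s, during which the arm holds its last target. There are 200 camera calls.

TASK

Charge the spring scale's cup with grinding balls from the dispenser: push the slanted plunger fully home to its stop and let it come fully back up, one ball a stroke, until the settled pointer of the cup stands between the two tabs on the scale, no lower. Press gently, easing off as soon as you feel the stop; use the plunger alone, touching neither balls, cup nor tabs, spill no ball, and leave the things round the station where they are.

Things in the scene. Friction and masses are not known exactly. Their poses are not given: they have to be found in the camera images.
- station: dispenser and scale on one grey base plate 330 x 200 x 12 mm, fixed to the bench. Origin: centre of the plate's underside; x to its back (away from the robot), y left, z up. A rear pillar carries a white head box (155 x 110 x 52 mm, underside at z = 353 mm, front face at x = 0, y = +-55 mm) that overhangs the plunger from behind: an upright tool cannot press it
- chute: aluminium chute with the row of five balls, sloping down to the front at 35 degrees; its mouth is above the cup. Origin: on its floor at the gate, station (30, 0, 180) mm; x uphill, z square to the floor, parallel to the plunger's axis
- plunger_head (a point): centre of the upper face of the plunger's round black head (30 mm diameter, 8 mm thick); at rest at station (-15, 0, 261) mm. Its z axis is the plunger's axis, pointing out: up and 35 degrees towards the front (station -x); push along -z. The head stands 34 mm above a 64 x 64 mm bracket plate square to the axis, and 18 mm above it when fully in
- plunger (a joint): travel of the plunger, m: 0 = up, 0.016 = at its stop. Spring: 3 N at the top, 10 N at the stop. Pushed in about 11 mm or more it frees the front ball while holding the others back; when it has come back up the next ball rolls to the gate. The head sits on a rubber buffer that gives 1 mm per 6 N. A ball takes about half a second to roll out
- cup (a joint): how far the sprung cup has sunk, m: 0 = empty, at most 0.044. The cup is an open aluminium cup of 80 mm rim diameter and 42 mm height at the front of the station (station x = -40 mm, rim at 129 mm when empty). Each ball sinks it by 9 to 11 mm. It swings for about a second
- pointer_tip (a point): tip of the thin dark pointer that sticks out of the cup's left side and sinks with it; at station (-44, 76, 112) mm when the cup is empty; axes as the station's
- tabs_middle (a point): point midway between the two dark tabs (thin horizontal bars, 15 mm clear gap between them) on a sliding black carrier on the scale plate, left of the cup; axes as the station's. The pointer must come to rest between the tabs. The tabs are set 17 to 36 mm below the empty pointer
- tabs (a joint): setting of the tabs' carrier, m: how far the middle of the gap lies below the pointer of the empty cup; not to be changed
- ball_1: steel grinding ball, 20 mm diameter, about 33 g; number 1 in the chute counted from the gate. Origin: its centre
- ball_2: steel grinding ball, 20 mm diameter, about 33 g; number 2 in the chute counted from the gate. Origin: its centre
- ball_3: steel grinding ball, 20 mm diameter, about 33 g; number 3 in the chute counted from the gate. Origin: its centre
- ball_4: steel grinding ball, 20 mm diameter, about 33 g; number 4 in the chute counted from the gate. Origin: its centre
- ball_5: steel grinding ball, 20 mm diameter, about 33 g; number 5 in the chute counted from the gate. Origin: its centre
- brass_weight: bystander: brass knob weight, 27 mm diameter, 43 mm high, left of the station; origin at its foot
- petri_dish: bystander: covered plastic dish, 69 mm diameter, 14 mm high, left of the station; origin at its foot
- stain_bottle: bystander: small brown bottle with white cap, 36 mm diameter, 70 mm high, right of the station; origin at its foot
- vial: bystander: small clear screw-cap vial, 21 mm diameter, 44 mm high, right of the station; origin at its foot

How it is judged:
On the way, in this order (a step that is already met when the one before it is completed fails the run):
1. the plunger is pushed home to its stop (value of joint plunger above 0.0145 m), for 0.1 s.
2. the plunger is back up and the cup's pointer rests between the tabs (z of pointer_tip in the frame of tabs_middle between -0.008 and 0.008 m and value of joint plunger below 0.0025 m and velocity of joint cup between -0.01 and 0.01 m/s), for 0.5 s.
At the end, for the whole second after the job is handed in: The cup is at rest (under 10 mm/s) with its pointer between the tabs (within 8 mm of the middle of the gap), and the plunger is back up (within 2.5 mm) (all of step 2); the robot touches nothing.
It fails at once if the plunger or its guard is forced: over 40 N on the station (contact force between any of the arm, the fingers and station above 40 N).
It fails at once if the robot touches the cup, the tabs or a ball (contact force between any of the fingers, the arm and cup above 0.3 N or contact force between any of the fingers, the arm and tabs above 0.3 N or contact force between any of the fingers, the arm and ball_1 above 0.3 N or contact force between any of the fingers, the arm and ball_2 above 0.3 N or contact force between any of the fingers, the arm and ball_3 above 0.3 N or contact force between any of the fingers, the arm and ball_4 above 0.3 N or contact force between any of the fingers, the arm and ball_5 above 0.3 N).
It fails at once if the tabs' setting is changed (distance of tabs_middle from where it was at the start of the episode above 0.003 m).
It fails at once if a ball is spilled out of chute and cup (height (world z) of any of ball_1, ball_2, ball_3, ball_4, ball_5 below 0.034 m).
It fails at once if a bystander is moved (20 mm) or tipped (distance of any of brass_weight, petri_dish, stain_bottle, vial from where it was at the start of the episode above 0.02 m or angle between any of brass_weight, petri_dish, stain_bottle, vial's own z axis and vertical above 0.4 rad).
It also fails if it takes over 67 s, if anything falls off the work surface, if the arm or the gripper's body presses on something with over 40 N, if the wrist force passes 120 N, or if a joint passes its speed limit or range.

## Working session

There is one attempt and no reset: what is moved stays moved. The work goes in short steps, Python scripts to look and compute and a tool call to move; the robot and the scene stay as the last step left them, time stands still between calls to the robot, and variables do not carry over. Pictures are saved under pics/ and viewed, about 8 in all and at most 12, crops included, and the job is handed in when it is done.

Besides the shell and the picture viewer there is one more tool, called after ">>>" as a command line: name --argument value ..., lists and objects as JSON in quotes. arm_command: Moves the arm, as the interface text tells. Its arguments: {"type":"object","properties":{"moves":{"type":"array","items":{"type":"object","properties":{"delta_pos":{"type":"array","items":{"type":"number"}},"delta_rot":{"type":"array","items":{"type":"number"}},"gripper":{"type":"number"}}}},"force":{"type":"number"}},"required":["moves"]}

```bash
mkdir -p pics; ls; python3 - <<'E'
from workcell import manip, vision
import cv2, numpy as np
s=manip.read_state(); print({k:np.round(v,3) for k,v in s.items()})
for n in ["scene","top"]:
    c=vision.camera(n); np.savez(f"{n}.npz",**{k:np.array(v) for k,v in c.items()})
    cv2.imwrite(f"pics/{n}1.png",c["image"][:,:,::-1]); print(n,np.round(c["camera_matrix"],1).tolist(),np.round(c["R"],3).tolist(),np.round(c["t"],3))
E
```

```text
pics
{'time': np.float64(0.0), 'joints': array([ 1.2  ,  0.427,  0.074,  1.607, -0.034,  1.111, -0.067]), 'joint_velocities': array([-0.001,  0.   ,  0.   ,  0.001,  0.002, -0.   , -0.   ]), 'joint_torque': array([ 1.0000e-03, -9.4983e+01,  3.7610e+00, -4.6352e+01,  1.9000e-02,
        1.0000e-02, -0.0000e+00]), 'position': array([ 0.148, -0.658,  0.196]), 'orientation': array([ 0.442,  0.553, -0.441,  0.552]), 'ft_force': array([ 0.576, -0.849, -0.708]), 'moment': array([ 0.027,  0.007, -0.003]), 'finger_gap': np.float64(0.086)}
scene [[385.2, 0.0, 279.3], [0.0, 385.2, 209.9], [0.0, 0.0, 1.0]] [[0.882, -0.47, 0.021], [-0.31, -0.614, -0.726], [0.354, 0.634, -0.688]] [-0.472  0.319  0.736]
top [[388.9, 0.0, 277.3], [0.0, 388.9, 200.9], [0.0, 0.0, 1.0]] [[0.02, -1.0, -0.001], [-0.991, -0.02, -0.136], [0.136, 0.004, -0.991]] [0.036 0.575 1.065]
```

View pics/scene1.png

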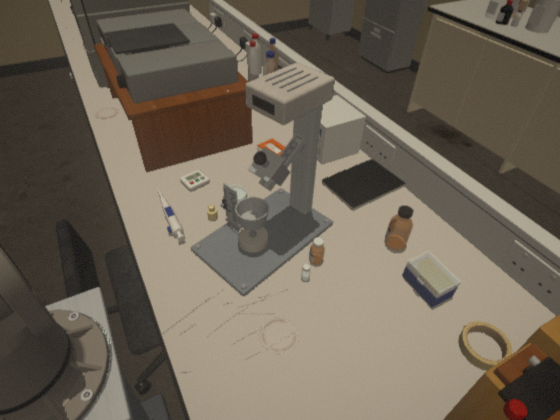

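View pics/top1.png

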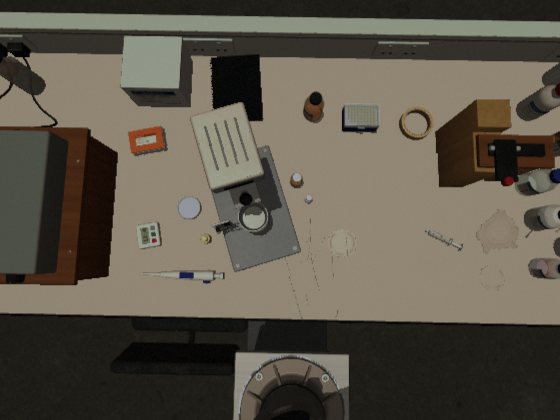

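Scene shows the head box at about (290,92) and the black plunger head at (261,158). Top shows the box at (227,146), the head at (246,199), the cup at (255,217) and the plate's front corners at (237,270) and (299,248). I'll get the station pose from the range data.

```bash
cat > h.py <<'E'
import numpy as np, cv2
def cloud(c):
    K,R,t,d=c["camera_matrix"],c["R"],c["t"],c["range_z"]
    v,u=np.mgrid[:d.shape[0],:d.shape[1]]
    P=np.stack([(u-K[0,2])/K[0,0]*d,(v-K[1,2])/K[1,1]*d,d],-1)
    W=(P-t)@R; W[d<=0]=np.nan
    return W
def ray(c,u,v,z):
    K,R,t=c["camera_matrix"],c["R"],c["t"]
    o=-R.T@t; d=R.T@np.array([(u-K[0,2])/K[0,0],(v-K[1,2])/K[1,1],1]); return o+d*(z-o[2])/d[2]
def rayod(c,u,v):
    K,R,t=c["camera_matrix"],c["R"],c["t"]
    d=R.T@np.array([(u-K[0,2])/K[0,0],(v-K[1,2])/K[1,1],1]); return -R.T@t,d/np.linalg.norm(d)
def proj(c,X):
    p=c["camera_matrix"]@(c["R"]@np.asarray(X)+c["t"]); return p[:2]/p[2]
def near(a,b):
    (o,d),(p,e)=a,b
    s=np.linalg.lstsq(np.stack([d,-e],1),p-o,rcond=None)[0]
    x,y=o+s[0]*d,p+s[1]*e; return (x+y)/2,np.linalg.norm(x-y)
E
python3 - <<'E'
from h import *
T=np.load("top.npz"); S=np.load("scene.npz")
W=cloud(T); z=W[...,2]
m=np.zeros(z.shape,bool); m[90:200,180:280]=1
m&=(z>.395)&(z<.415)
p=W[m]; print(m.sum(),np.median(p[:,2]))
print("box",cv2.minAreaRect(p[:,:2].astype(np.float32)))
r=cv2.minAreaRect(p[:,:2].astype(np.float32)); print(cv2.boxPoints(r))
for u,v in[(237,270),(299,248),(268,148)]: print(ray(T,u,v,.012))
for u,v in[(243,288),(334,232),(194,246)]: print(ray(S,u,v,.012))
for n,c,(u,v) in[("t",T,(246,199)),("s",S,(261,158))]:
    g=c["image"].astype(int).sum(2)[v-12:v+13,u-12:u+13]
    mk=(g<110).astype(np.uint8); k,l,st,ce=cv2.connectedComponentsWithStats(mk)
    print(n,st[1:].tolist(),(ce[1:]+[u-12,v-12]).tolist(),cloud(c)[v,u])
E
```

```text
4353 0.4038938400107173
box ((0.632606029510498, 0.14650890231132507), (0.1550554782152176, 0.11003368347883224), 17.933311462402344)
[[0.5419047  0.17498122]
 [0.57578516 0.07029347]
 [0.7233074  0.11803658]
 [0.6894269  0.22272433]]
[0.37690042 0.15775983 0.012     ]
[ 0.44248127 -0.0176539   0.012     ]
[0.73517769 0.07791363 0.012     ]
[ 0.43734382 -0.00646274  0.012     ]
[0.72176383 0.04547925 0.012     ]
[0.3798395  0.16504547 0.012     ]
t [[0, 0, 3, 1, 3], [23, 0, 1, 1, 1], [5, 5, 14, 15, 145], [7, 23, 1, 1, 1]] [[235.0, 187.0], [257.0, 187.0], [245.35172413793103, 198.57931034482758], [241.0, 210.0]] [0.54627445 0.1172236  0.26063394]
s [] [] [0.54423356 0.1119472  0.263629  ]
```

```bash
python3 - <<'E'
from h import *
from workcell import vision,manip
from scipy.spatial.transform import Rotation as Ro
S=np.load("scene.npz");T=np.load("top.npz")
yaw=np.radians(17.93); Z=Ro.from_euler('z',yaw).as_matrix(); O=np.array([.5588,.1226,0])
np.savez("st.npz",Z=Z,O=O)
R0=Ro.from_quat(manip.read_state()["orientation"]).as_matrix(); print(R0.round(3))
a=Z@np.array([-np.sin(np.radians(35)),0,np.cos(np.radians(35))]); print("a",a.round(4), "head",O+Z@[-.015,0,.261])
ys=Z[:,1]
for nm,zt in[("z=+y",ys),("z=-y",-ys),("z=up",np.cross(-a,ys)),("z=dn",-np.cross(-a,ys))]:
    Rt=np.stack([-a,np.cross(zt,-a),zt],1); rv=Ro.from_matrix(Rt@R0.T).as_rotvec(); print(nm,rv.round(3),np.linalg.norm(rv).round(2))
st=lambda p:O+Z@np.array(p)/1000
for n,c in[("s",S),("t",T)]:
    print(n,"pointer",proj(c,st([-44,76,112])),"mids",proj(c,st([-44,76,95])),proj(c,st([-44,76,76])))
u,v=proj(S,st([-44,76,100])).astype(int)
cr=S["image"][v-35:v+40,u-30:u+70,::-1]; cv2.imwrite("pics/c2.png",cv2.resize(cr,None,fx=8,fy=8,interpolation=cv2.INTER_CUBIC)); print(u-30,v-35)
w=vision.camera("wrist"); print(np.round(w["R"],3).tolist(),(-w["R"].T@w["t"]).round(3))
E
```

```text
[[-0.     0.976  0.22 ]
 [ 0.001  0.22  -0.976]
 [-1.    -0.    -0.001]]
a [-0.5457 -0.1766  0.8192] head [0.5445285  0.11798218 0.261     ]
z=+y [ 0.886  0.244 -2.913] 3.05
z=-y [ 0.16  -0.59   0.088] 0.62
z=up [-0.34  -0.596  1.605] 1.75
z=dn [ 0.58  -0.331 -1.43 ] 1.58
s pointer [230.82664499 198.85917279] mids [231.27439667 203.93981278] [231.76209883 209.47377092]
t pointer [225.57632256 226.32864166] mids [226.42312567 226.77962366] [227.33764347 227.26666847]
201 167
[[0.22, -0.975, -0.0], [-0.938, -0.212, 0.273], [-0.266, -0.06, -0.962]] [ 0.216 -0.644  0.374]
```

View pics/c2.png

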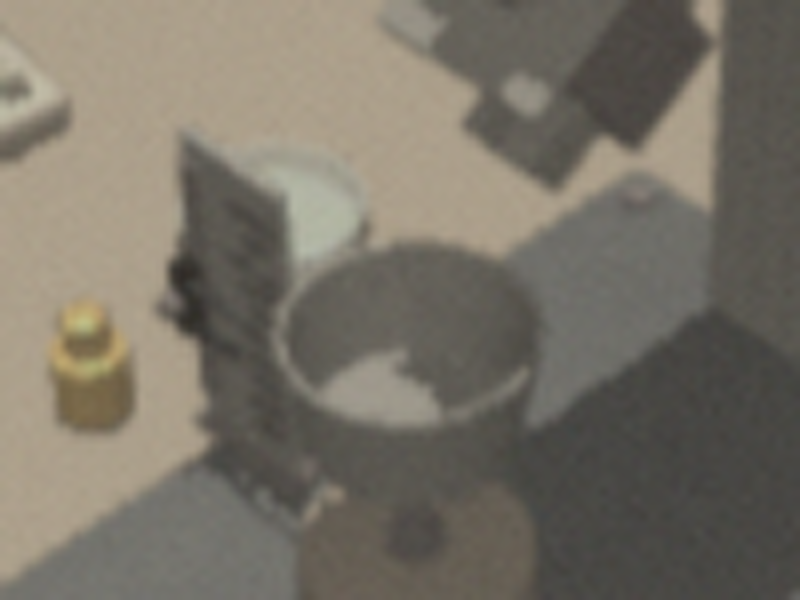

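The crop shows the cup at (410,330) and the scale plate's edge at (230,270), with the tabs hidden behind it. I'll use the wrist camera for those. Next I swing to a via point, tilting as I go.

>>> arm_command --moves '[{"delta_pos": [0.02, 0.02, 0.05], "delta_rot": [0, 0, 0], "gripper": 1}, {"delta_pos": [0.05, 0.05, 0.09], "delta_rot": [0.02, -0.06, 0.01], "gripper": 1}, {"delta_pos": [0.09, 0.08, 0.13], "delta_rot": [0.03, -0.12, 0.02], "gripper": 1}, {"delta_pos": [0.13, 0.11, 0.17], "delta_rot": [0.05, -0.18, 0.03], "gripper": 1}, {"delta_pos": [0.17, 0.15, 0.2], "delta_rot": [0.07, -0.24, 0.04], "gripper": 1}, {"delta_pos": [0.2, 0.19, 0.22], "delta_rot": [0.08, -0.3, 0.05], "gripper": 1}, {"delta_pos": [0.23, 0.24, 0.23], "delta_rot": [0.1, -0.36, 0.06], "gripper": 1}, {"delta_pos": [0.26, 0.3, 0.23], "delta_rot": [0.12, -0.44, 0.07], "gripper": 1}, {"delta_pos": [0.28, 0.35, 0.23], "delta_rot": [0.14, -0.52, 0.08], "gripper": 1}, {"delta_pos": [0.29, 0.4, 0.23], "delta_rot": [0.16, -0.59, 0.088], "gripper": 1}, {"delta_pos": [0.29, 0.4, 0.23], "delta_rot": [0.16, -0.59, 0.088], "gripper": 1}]'

```text
time: 1.52
position: [0.438, -0.2551, 0.4258]
orientation: [0.568, 0.421, -0.224, 0.671]
ft_force: [-0.4, 0.3, 0.2]
finger_gap: 0.0001
```

```bash
python3 - <<'E'
from h import *
T=np.load("top.npz"); s=np.load("st.npz")
L=(cloud(T)-s["O"])@s["Z"]*1000
for v in range(218,238):
    for u in range(214,236):
        p=L[v,u]
        if -75<p[0]<-15 and 45<p[1]<110 and p[2]>40: print(v,u,p.round(0).astype(int).tolist(),int(T["image"][v,u].mean()),end="; ")
E
```

```text
220 226 [-32, 68, 139] 104; 220 227 [-32, 65, 139] 125; 220 228 [-33, 63, 137] 114; 220 229 [-32, 62, 126] 75; 221 223 [-32, 76, 138] 114; 221 224 [-32, 74, 135] 128; 221 225 [-33, 71, 137] 125; 221 226 [-34, 68, 138] 133; 221 227 [-35, 66, 137] 103; 221 228 [-35, 64, 135] 83; 221 229 [-35, 62, 128] 41; 221 230 [-33, 61, 107] 66; 222 219 [-31, 87, 133] 112; 222 220 [-32, 84, 138] 110; 222 221 [-33, 82, 136] 133; 222 222 [-33, 79, 137] 135; 222 223 [-34, 77, 136] 135; 222 224 [-35, 74, 139] 97; 222 225 [-35, 72, 136] 87; 222 226 [-35, 70, 126] 83; 222 227 [-35, 68, 122] 45; 222 228 [-36, 66, 122] 25; 222 229 [-35, 65, 105] 27; 222 230 [-35, 63, 97] 36; 222 231 [-34, 62, 86] 56; 222 232 [-32, 62, 56] 79; 223 216 [-31, 94, 138] 128; 223 217 [-32, 92, 139] 140; 223 218 [-33, 89, 142] 131; 223 219 [-33, 87, 135] 132; 223 220 [-34, 85, 138] 113; 223 221 [-35, 82, 136] 97; 223 222 [-35, 81, 128] 92; 223 223 [-35, 79, 126] 84; 223 224 [-36, 76, 122] 32; 223 225 [-35, 75, 110] 17; 223 226 [-36, 73, 109] 9; 223 227 [-35, 71, 98] 10; 223 228 [-35, 69, 94] 10; 223 229 [-36, 67, 91] 17; 223 230 [
[... 1944 characters left out ...]
 89, 87] 46; 228 223 [-44, 86, 89] 51; 228 224 [-44, 84, 85] 53; 228 225 [-45, 82, 81] 35; 228 226 [-44, 81, 67] 34; 228 227 [-45, 78, 67] 28; 229 216 [-41, 105, 91] 19; 229 217 [-42, 102, 91] 17; 229 218 [-43, 100, 92] 20; 229 219 [-43, 97, 89] 18; 229 220 [-43, 96, 82] 49; 229 221 [-45, 92, 87] 50; 229 222 [-43, 92, 66] 31; 229 223 [-44, 89, 69] 39; 229 224 [-45, 87, 69] 37; 230 216 [-44, 106, 90] 20; 230 217 [-45, 103, 91] 21; 230 218 [-46, 100, 94] 13; 230 219 [-46, 98, 89] 10; 230 220 [-45, 97, 75] 31; 231 217 [-46, 105, 79] 20; 231 218 [-47, 103, 80] 36; 231 219 [-47, 100, 79] 56; 232 218 [-50, 103, 81] 77; 232 219 [-50, 100, 82] 81; 232 220 [-51, 99, 75] 82; 233 218 [-52, 104, 80] 88;
```

Top range data gives upper tab's top at z≈87 mm, lower at ≈68 mm, so the middle is ≈76.5 mm, i.e. about 35 mm below the empty pointer (112 mm). Expect 3 or 4 balls.

>>> arm_command --moves '[{"delta_pos": [0.005, 0.05, 0], "gripper": 1}, {"delta_pos": [0.01, 0.1, 0], "gripper": 1}, {"delta_pos": [0.02, 0.15, 0], "gripper": 1}, {"delta_pos": [0.03, 0.2, -0.01], "gripper": 1}, {"delta_pos": [0.035, 0.25, -0.03], "gripper": 1}, {"delta_pos": [0.04, 0.3, -0.05], "gripper": 1}, {"delta_pos": [0.05, 0.33, -0.07], "gripper": 1}, {"delta_pos": [0.052, 0.355, -0.083], "gripper": 1}, {"delta_pos": [0.052, 0.355, -0.083], "gripper": 1}, {"delta_pos": [0.052, 0.355, -0.083], "gripper": 1}]'

```text
invalid input
```

```bash
cat > look.py <<'E'
import sys
from h import *
from workcell import manip,vision
from scipy.spatial.transform import Rotation as Ro
s=np.load("st.npz"); O,Z=s["O"],s["Z"]
a=Z@np.array([-np.sin(np.radians(35)),0,np.cos(np.radians(35))])
st=manip.read_state(); p=st["position"]; R=Ro.from_quat(st["orientation"])
d=p-(O+Z@[-.015,0,.261]); print("time",st["time"],"joints",np.round(st["joints"],2))
print("tcp height along axis",(d@a).round(4),"lateral xyz",(d-(d@a)*a).round(4),"F.a",(st["ft_force"]@a).round(2))
Rt=np.stack([-a,np.cross(-Z[:,1],-a),-Z[:,1]],1); print("rot err",(Ro.from_matrix(Rt)*R.inv()).as_rotvec().round(3))
for n in sys.argv[2:]:
    c=vision.camera(n); cv2.imwrite(f"pics/{n}_{sys.argv[1]}.png",c["image"][:,:,::-1]); np.savez(f"{n}_{sys.argv[1]}.npz",**{k:np.array(v) for k,v in c.items()})
    L=(cloud(c)-O)@Z*1000
    for nm,x,y in[("pointer",(-46,-40),(54,72)),("tabs",(-46,-41),(82,92))]:
        m=(L[...,0]>x[0])&(L[...,0]<x[1])&(L[...,1]>y[0])&(L[...,1]<y[1])&(L[...,2]>30)&(L[...,2]<125)
        print(n,nm,np.histogram(L[m][:,2],np.arange(40,126,4))[0].tolist())
E
python3 look.py a wrist scene
```

```text
time 1.525 joints [ 0.98 -0.16 -0.17  1.93 -0.63  1.15 -0.25]
tcp height along axis 0.259 lateral xyz [ 0.0348 -0.3273 -0.0474] F.a 0.31
rot err [ 0.001  0.001 -0.002]
wrist pointer [0, 0, 0, 0, 0, 0, 0, 0, 0, 0, 0, 0, 0, 0, 0, 0, 0, 0, 18, 0, 0]
wrist tabs [0, 0, 0, 0, 0, 0, 1, 9, 0, 0, 0, 7, 1, 0, 0, 0, 0, 0, 0, 0, 0]
scene pointer [0, 0, 0, 0, 0, 0, 0, 0, 0, 0, 0, 0, 0, 0, 0, 0, 0, 0, 0, 0, 0]
scene tabs [0, 0, 0, 0, 0, 0, 0, 0, 0, 0, 0, 0, 0, 0, 0, 0, 0, 0, 0, 0, 0]
```

View pics/wrist_a.png

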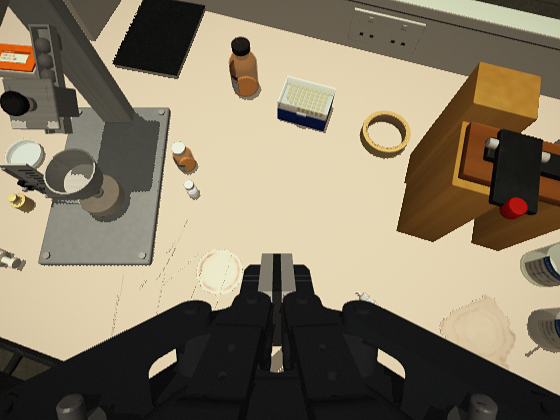

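The wrist view shows the station at left, with the plunger head at (15,103) and the cup at (72,175). The move was refused for lacking delta_rot, so I resend it.

>>> arm_command --moves '[{"delta_pos": [0.005, 0.05, 0], "delta_rot": [0, 0, 0], "gripper": 1}, {"delta_pos": [0.01, 0.1, 0], "delta_rot": [0, 0, 0], "gripper": 1}, {"delta_pos": [0.02, 0.15, 0], "delta_rot": [0, 0, 0], "gripper": 1}, {"delta_pos": [0.03, 0.2, -0.01], "delta_rot": [0, 0, 0], "gripper": 1}, {"delta_pos": [0.035, 0.25, -0.03], "delta_rot": [0, 0, 0], "gripper": 1}, {"delta_pos": [0.04, 0.3, -0.05], "delta_rot": [0, 0, 0], "gripper": 1}, {"delta_pos": [0.05, 0.33, -0.07], "delta_rot": [0, 0, 0], "gripper": 1}, {"delta_pos": [0.052, 0.355, -0.083], "delta_rot": [0, 0, 0], "gripper": 1}, {"delta_pos": [0.052, 0.355, -0.083], "delta_rot": [0, 0, 0], "gripper": 1}, {"delta_pos": [0.052, 0.355, -0.083], "delta_rot": [0, 0, 0], "gripper": 1}]'

```text
time: 2.88
position: [0.4907, 0.0959, 0.3438]
orientation: [0.569, 0.42, -0.225, 0.671]
ft_force: [0.8, -0.0, 0.1]
finger_gap: 0.0002
```

```bash
python3 look.py b wrist
```

```text
time 2.875 joints [ 0.84 -0.42 -0.8   2.2  -0.73  0.75 -0.84]
tcp height along axis 0.1012 lateral xyz [ 0.0013 -0.0042 -0.    ] F.a -0.32
rot err [0.001 0.001 0.001]
wrist pointer [0, 0, 0, 0, 0, 0, 0, 0, 0, 0, 0, 0, 0, 0, 0, 0, 0, 0, 30, 0, 0]
wrist tabs [0, 0, 0, 0, 0, 0, 0, 14, 0, 0, 0, 13, 5, 0, 0, 0, 0, 0, 0, 0, 0]
```

View pics/wrist_b.png

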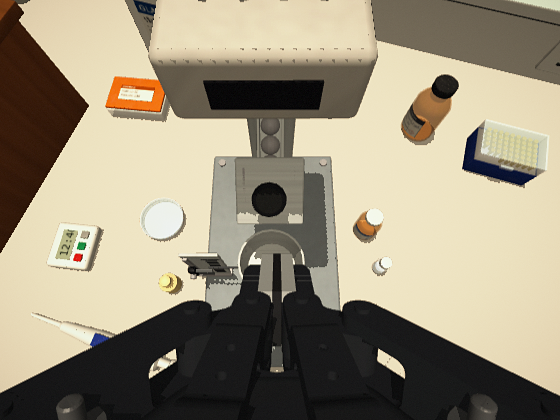

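The head is at (269,199), the tabs at (205,262). I'll measure the head with this view's range.

```bash
python3 - <<'E'
from h import *
c=np.load("wrist_b.npz"); s=np.load("st.npz"); O,Z=s["O"],s["Z"]
L=(cloud(c)-O)@Z*1000
th=np.radians(35); a=np.array([-np.sin(th),0,np.cos(th)]); e=np.array([np.cos(th),0,np.sin(th)])
g=c["image"].astype(int).sum(2); m=np.zeros(g.shape,bool); m[170:228,245:295]=1
q=L-np.array([-15,0,261]); h=q@a
m2=m&(abs(h)<5)&(g<150); print(m2.sum(),"h",np.median(h[m2]))
P=np.stack([q[m2]@e,q[m2][:,1]],1); print(cv2.minEnclosingCircle(P.astype(np.float32)),P.mean(0))
t=(L[...,0]>-47)&(L[...,0]<-40)&(L[...,1]>78)&(L[...,1]<92)&(L[...,2]>50)&(L[...,2]<100); print(np.sort(L[t][:,2]).round(1))
print(np.median(L[(abs(L[...,0]+43)<3)&(abs(L[...,1]-63)<9)&(abs(L[...,2]-112)<6)][:,2]))
E
```

```text
914 h 0.8650266747795089
((0.369302898645401, 0.840475857257843), 14.764769554138184) [0.98314029 0.8356213 ]
[67.1 67.2 67.2 67.4 68.3 68.6 68.9 69.1 69.3 69.5 69.5 69.6 69.6 69.8
 69.9 69.9 69.9 69.9 70.  70.1 70.2 70.2 70.2 70.3 70.3 70.3 70.6 86.
 86.2 86.6 86.8 86.9 86.9 87.3 87.4 87.4 87.5 87.5 87.6 87.6 87.7 87.8
 87.8 87.9 88.  88.  88.  88.  88.1 88.2 88.2 88.3 88.3 88.6 88.7 88.9
 89.1 89.2 89.8 89.9]
113.79453297433729
```

>>> arm_command --moves '[{"delta_pos": [0.012, 0.009, -0.017], "delta_rot": [0, 0, 0], "gripper": 1}, {"delta_pos": [0.027, 0.014, -0.04], "delta_rot": [0, 0, 0], "gripper": 1}, {"delta_pos": [0.04, 0.018, -0.06], "delta_rot": [0, 0, 0], "gripper": 1}, {"delta_pos": [0.049, 0.021, -0.075], "delta_rot": [0, 0, 0], "gripper": 1}, {"delta_pos": [0.049, 0.021, -0.075], "delta_rot": [0, 0, 0], "gripper": 1}, {"delta_pos": [0.049, 0.021, -0.075], "delta_rot": [0, 0, 0], "gripper": 1}]'

```text
time: 3.68
position: [0.5399, 0.116, 0.2695]
orientation: [0.569, 0.419, -0.225, 0.671]
ft_force: [1.0, -0.4, -0.7]
finger_gap: -0.0001
```

```bash
python3 look.py c
```

```text
time 3.675 joints [ 0.98 -0.22 -1.11  2.23 -0.63  0.47 -0.96]
tcp height along axis 0.0099 lateral xyz [ 0.0007 -0.0002  0.0004] F.a -1.11
rot err [0.001 0.001 0.002]
```

>>> arm_command --moves '[{"delta_pos": [0.003, 0.001, -0.004], "delta_rot": [0, 0, 0], "gripper": 1}, {"delta_pos": [0.005, 0.0017, -0.008], "delta_rot": [0, 0, 0], "gripper": 1}, {"delta_pos": [0.007, 0.002, -0.01], "delta_rot": [0, 0, 0], "gripper": 1}, {"delta_pos": [0.009, 0.003, -0.013], "delta_rot": [0, 0, 0], "gripper": 1}, {"delta_pos": [0.01, 0.0033, -0.0155], "delta_rot": [0, 0, 0], "gripper": 1}, {"delta_pos": [0.01, 0.0033, -0.0155], "delta_rot": [0, 0, 0], "gripper": 1}]'

```text
time: 4.42
position: [0.5497, 0.1195, 0.2537]
orientation: [0.569, 0.419, -0.225, 0.67]
ft_force: [0.2, 0.1, -0.3]
finger_gap: 0.0001
```

```bash
python3 look.py c
```

```text
time 4.425 joints [ 1.   -0.15 -1.19  2.23 -0.51  0.4  -1.07]
tcp height along axis -0.0091 lateral xyz [ 0.0002 -0.0001  0.0001] F.a -0.36
rot err [0.    0.    0.002]
```

```bash
python3 look.py d wrist scene; python3 - <<'E'
from h import *
a=cv2.imread("pics/wrist_d.png")[120:330,180:380]; b=cv2.imread("pics/scene_d.png")[110:230,200:320]
cv2.imwrite("pics/d.png",np.hstack([cv2.resize(a,(400,420)),cv2.resize(b,(400,420))]))
E
```

```text
time 4.425 joints [ 1.   -0.15 -1.19  2.23 -0.51  0.4  -1.07]
tcp height along axis -0.0091 lateral xyz [ 0.0002 -0.0001  0.0001] F.a -0.36
rot err [0.    0.    0.002]
wrist pointer [0, 0, 0, 0, 0, 0, 0, 0, 0, 0, 0, 0, 0, 0, 0, 0, 0, 0, 0, 0, 0]
wrist tabs [0, 0, 0, 0, 0, 0, 0, 0, 0, 0, 0, 0, 0, 0, 0, 0, 0, 0, 0, 0, 0]
scene pointer [0, 0, 0, 0, 0, 0, 0, 0, 0, 0, 0, 0, 0, 0, 0, 0, 0, 0, 2, 0, 0]
scene tabs [0, 0, 0, 0, 0, 0, 0, 3, 0, 0, 0, 3, 1, 0, 0, 0, 0, 0, 0, 0, 0]
```

View pics/d.png

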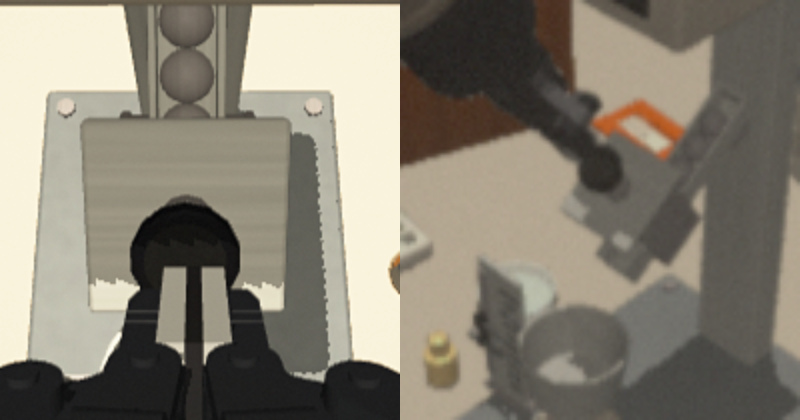

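The crops show the finger tips at the black head (185,260), with four balls left in the chute hopper view. The force reads near zero, so I check the head's height by range.

```bash
python3 - <<'E'
from h import *
s=np.load("st.npz"); O,Z=s["O"],s["Z"]
th=np.radians(35); a=np.array([-np.sin(th),0,np.cos(th)]); e=np.array([np.cos(th),0,np.sin(th)])
for f in("wrist_b","wrist_d","scene","scene_d"):
    c=np.load(f+".npz"); q=(cloud(c)-O)@Z*1000-np.array([-15,0,261]); h=q@a; r=np.hypot(q@e,q[...,1]); g=c["image"].astype(int).sum(2)
    for n,m in(("head",(r<16)&(h>-28)&(h<15)&(g<150)),("plate",(abs(q@e)<28)&(abs(q[...,1])<28)&(r>18)&(h<-25)&(h>-45))):
        print(f,n,m.sum(),np.percentile(h[m],[5,25,50,75,95]).round(1) if m.sum() else"")
c=np.load("wrist_d.npz");q=(cloud(c)-O)@Z*1000-np.array([-15,0,261]);h=q@a
for v in range(216,262,4): print([(int(h[v,u]),int((q@e)[v,u])) if h[v,u]==h[v,u] else None for u in range(250,300,6)])
E
```

```text
wrist_b head 914 [-0.6  0.3  0.9  1.4  2.1]
wrist_b plate 2170 [-34.5 -33.7 -33.2 -32.8 -32.1]
wrist_d head 1602 [-1.4  0.2  0.8  1.3  2. ]
wrist_d plate 4072 [-34.3 -33.7 -33.2 -32.8 -32.2]
scene head 103 [-5.9  0.1  1.5  2.3  3.5]
scene plate 301 [-34.6 -33.5 -32.7 -31.8 -30.8]
scene_d head 102 [-3.3  0.9  1.6  2.4  3.5]
scene_d plate 295 [-34.5 -33.3 -32.7 -31.9 -30.8]
[(-34, 8), (-33, 9), (-32, 9), (-33, 9), (-32, 9), (-34, 8), (-33, 8), (-32, 9), (-33, 9)]
[(-33, 6), (-33, 6), (-32, 6), (-26, 8), (-26, 8), (-28, 8), (-34, 6), (-34, 6), (-32, 6)]
[(-32, 4), (-32, 4), (-2, 13), (-2, 13), (0, 14), (0, 14), (-33, 3), (-33, 3), (-32, 4)]
[(-34, 0), (0, 12), (0, 12), (0, 12), (0, 12), (0, 12), (0, 12), (-32, 1), (-32, 1)]
[(-2, 9), (0, 10), (1, 10), (1, 10), (0, 10), (0, 10), (0, 10), (-1, 9), (-32, -1)]
[(0, 8), (0, 8), (1, 8), (1, 8), (1, 8), (0, 8), (0, 8), (0, 7), (-33, -3)]
[(0, 6), (0, 5), (0, 5), (1, 6), (1, 6), (1, 6), (0, 6), (0, 6), (-1, 5)]
[(1, 4), (0, 3), (1, 3), (1, 3), (1, 4), (0, 3), (2, 4), (0, 3), (0, 3)]
[(0, 1), (1, 1), (3, 2), (1, 1), (1, 1), (1, 1), (1, 1), (1, 1), (0, 1)]
[(0, 0), (1, 0), (1, 0), (2, 0), (1, 0), (1, 0), (1, 0), (0, 0), (0, 0)]
[(1, -2), (0, -3), (34, 11), (34, 11), (33, 11), (34, 11), (33, 11), (1, -2), (0, -3)]
[(1, -5), (2, -4), (37, 11), (38, 11), (37, 11), (38, 11), (37, 10), (38, 11), (-33, -20)]
```

```bash
python3 - <<'E'
from h import *
from workcell import manip
from scipy.spatial.transform import Rotation as Ro
s=manip.read_state(); print(manip.grasp_offset, s["finger_gap"]); R=Ro.from_quat(s["orientation"]).as_matrix()
c=np.load("wrist_d.npz"); q=(cloud(c)-s["position"])@R*1000
ca=np.load("wrist_a.npz"); da=c["range_z"]-ca["range_z"]
for v in range(240,300,4): print(v,[(q[v,u].round(0).astype(int).tolist(),int(c["image"][v,u].mean()),abs(da[v,u])<.004) for u in (262,270,277,284,292)])
E
```

```text
0.0187 -2.6976227306936115e-05
240 [([-9, 5, -7], 17, np.False_), ([-10, 6, -2], 18, np.False_), ([-9, 5, 1], 31, np.False_), ([-9, 5, 5], 18, np.False_), ([-10, 6, 9], 14, np.False_)]
244 [([-10, 4, -7], 28, np.False_), ([-10, 4, -2], 28, np.False_), ([-10, 3, 1], 29, np.False_), ([-10, 4, 5], 32, np.False_), ([-9, 3, 9], 19, np.False_)]
248 [([-12, 2, -6], 28, np.False_), ([-9, 1, -2], 28, np.False_), ([-10, 1, 1], 29, np.False_), ([-9, 1, 5], 31, np.False_), ([-10, 1, 9], 31, np.False_)]
252 [([-11, -1, -7], 28, np.False_), ([-10, -1, -2], 27, np.False_), ([-10, -1, 1], 29, np.False_), ([-11, -1, 5], 24, np.False_), ([-9, -1, 9], 27, np.False_)]
256 [([-43, 11, -5], 156, np.True_), ([-43, 11, -2], 150, np.True_), ([-43, 11, 1], 27, np.True_), ([-43, 11, 4], 150, np.True_), ([-10, -3, 9], 83, np.False_)]
260 [([-47, 11, -5], 154, np.True_), ([-47, 11, -2], 150, np.True_), ([-46, 11, 1], 24, np.True_), ([-47, 11, 4], 150, np.True_), ([-47, 11, 8], 150, np.True_)]
264 [([-51, 11, -5], 151, np.True_), ([-51, 11, -2], 151, np.True_), ([-50, 10, 1], 24, np.True_), ([-51, 11, 4], 148, np
[... 621 characters left out ...]
 ([-64, 10, 4], 150, np.True_), ([-65, 11, 7], 149, np.True_)]
284 [([-67, 10, -4], 148, np.True_), ([-68, 11, -1], 151, np.True_), ([-68, 11, 1], 24, np.True_), ([-69, 11, 4], 150, np.True_), ([-67, 11, 7], 150, np.True_)]
288 [([-70, 11, -4], 151, np.True_), ([-70, 10, -1], 150, np.True_), ([-71, 11, 1], 26, np.True_), ([-70, 10, 4], 150, np.True_), ([-71, 11, 6], 149, np.True_)]
292 [([-75, 12, -4], 78, np.True_), ([-73, 10, -1], 203, np.True_), ([-72, 10, 1], 44, np.True_), ([-72, 10, 4], 202, np.True_), ([-76, 12, 6], 52, np.True_)]
296 [([-78, 12, -4], 28, np.True_), ([-73, 9, -1], 161, np.True_), ([-72, 8, 1], 44, np.True_), ([-78, 12, 4], 116, np.True_), ([-78, 12, 6], 31, np.True_)]
```

```bash
python3 - <<'E'
from h import *
s=np.load("st.npz"); O,Z=s["O"],s["Z"]
th=np.radians(35); a=np.array([-np.sin(th),0,np.cos(th)]); e=np.array([np.cos(th),0,np.sin(th)])
c=np.load("scene_d.npz"); q=(cloud(c)-O)@Z*1000-np.array([-15,0,261]); h=q@a; r=np.hypot(q@e,q[...,1])
m=(r<30)&(h>-40)&(h<120); print(np.histogram(h[m],np.arange(-40,121,5))[0])
cr=cv2.imread("pics/scene_d.png")[120:180,215:290]; cv2.imwrite("pics/e.png",cv2.resize(cr,None,fx=10,fy=10,interpolation=cv2.INTER_CUBIC))
E
```

```text
[ 11 342  18  10   0   7   4  19 112   0   0   0   0   1   8  13  18  14
   7   1   0   1   5  15  10   7  14  24   8  12  14  10]
```

View pics/e.png

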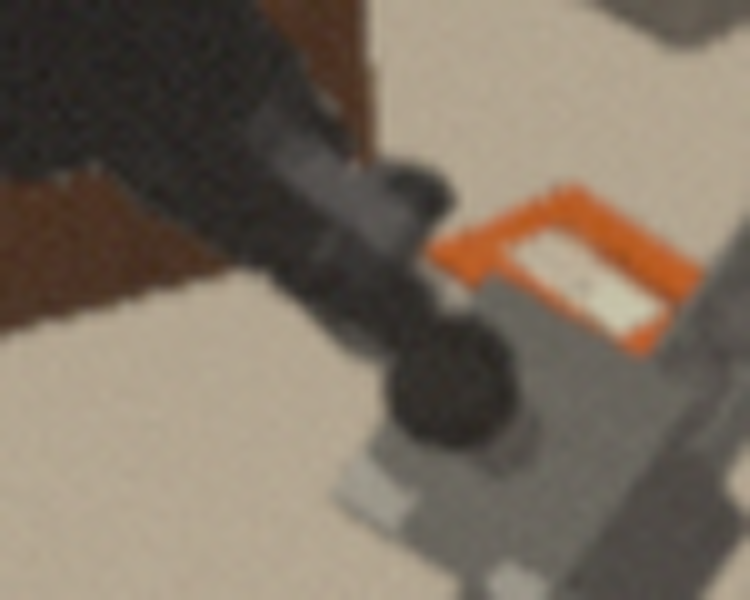

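Scene and wrist range agree that the finger tips are about 40 mm short of the reported TCP: tips at h≈+30 mm, head untouched. I'll go by feel and watch joint 3, which is close to its limit.

>>> arm_command --moves '[{"delta_pos": [0.003, 0.001, -0.0045], "delta_rot": [0, 0, 0], "gripper": 1}, {"delta_pos": [0.0044, 0.0014, -0.0066], "delta_rot": [0, 0, 0], "gripper": 1}, {"delta_pos": [0.0044, 0.0014, -0.0066], "delta_rot": [0, 0, 0], "gripper": 1}]'

```text
time: 4.9
position: [0.5541, 0.121, 0.2473]
orientation: [0.569, 0.42, -0.225, 0.67]
ft_force: [-0.7, -0.2, 0.7]
finger_gap: -0.0001
```

```bash
python3 look.py f
```

```text
time 4.9 joints [ 0.99 -0.11 -1.2   2.23 -0.41  0.36 -1.16]
tcp height along axis -0.017 lateral xyz [ 0.0003 -0.      0.0002] F.a 1.01
rot err [0.    0.001 0.002]
```

The arm handles the limit itself, with joint 3 holding at -1.20. I continue to just before contact.

>>> arm_command --moves '[{"delta_pos": [0.002, 0.0006, -0.003], "delta_rot": [0, 0, 0], "gripper": 1}, {"delta_pos": [0.004, 0.0013, -0.006], "delta_rot": [0, 0, 0], "gripper": 1}, {"delta_pos": [0.0055, 0.0018, -0.008], "delta_rot": [0, 0, 0], "gripper": 1}, {"delta_pos": [0.0055, 0.0018, -0.008], "delta_rot": [0, 0, 0], "gripper": 1}]'

```text
time: 5.4
position: [0.5595, 0.1228, 0.2393]
orientation: [0.569, 0.42, -0.225, 0.67]
ft_force: [0.0, 0.0, 0.8]
finger_gap: -0.0001
```

```bash
python3 look.py g
```

```text
time 5.4 joints [ 0.96 -0.06 -1.21  2.23 -0.26  0.33 -1.31]
tcp height along axis -0.0269 lateral xyz [0.0003 0.0001 0.0002] F.a 0.6
rot err [-0.     0.     0.002]
```

>>> arm_command --moves '[{"delta_pos": [0.002, 0.0006, -0.003], "delta_rot": [0, 0, 0], "gripper": 1}, {"delta_pos": [0.004, 0.0013, -0.006], "delta_rot": [0, 0, 0], "gripper": 1}, {"delta_pos": [0.006, 0.002, -0.009], "delta_rot": [0, 0, 0], "gripper": 1}, {"delta_pos": [0.006, 0.002, -0.009], "delta_rot": [0, 0, 0], "gripper": 1}]'

```text
time: 5.9
position: [0.5655, 0.1248, 0.2304]
orientation: [0.569, 0.42, -0.225, 0.67]
ft_force: [-1.8, -2.3, 2.7]
finger_gap: -0.0
```

```bash
python3 look.py h
```

```text
time 5.9 joints [ 0.92 -0.01 -1.21  2.23 -0.07  0.3  -1.49]
tcp height along axis -0.0378 lateral xyz [0.0004 0.0001 0.0003] F.a 3.61
rot err [-0.     0.     0.002]
```

Contact (3.6 N) at h≈-37.5 mm. Pushing 13 mm.

>>> arm_command --moves '[{"delta_pos": [0.002, 0.0006, -0.003], "delta_rot": [0, 0, 0], "gripper": 1}, {"delta_pos": [0.004, 0.0013, -0.006], "delta_rot": [0, 0, 0], "gripper": 1}, {"delta_pos": [0.0055, 0.0018, -0.0082], "delta_rot": [0, 0, 0], "gripper": 1}, {"delta_pos": [0.0071, 0.0023, -0.0106], "delta_rot": [0, 0, 0], "gripper": 1}, {"delta_pos": [0.0071, 0.0023, -0.0106], "delta_rot": [0, 0, 0], "gripper": 1}]'

```text
time: 6.52
position: [0.5726, 0.127, 0.2199]
orientation: [0.569, 0.42, -0.225, 0.67]
ft_force: [-5.0, -3.4, 6.4]
finger_gap: -0.0002
```

```bash
python3 look.py i
```

```text
time 6.525 joints [ 0.86  0.05 -1.18  2.23  0.16  0.28 -1.7 ]
tcp height along axis -0.0506 lateral xyz [0.0005 0.0001 0.0004] F.a 8.59
rot err [0.    0.    0.002]
```

>>> arm_command --moves '[{"delta_pos": [0.0011, 0.0004, -0.0016], "delta_rot": [0, 0, 0], "gripper": 1}, {"delta_pos": [0.0022, 0.0007, -0.0033], "delta_rot": [0, 0, 0], "gripper": 1}, {"delta_pos": [0.0022, 0.0007, -0.0033], "delta_rot": [0, 0, 0], "gripper": 1}]'

```text
time: 6.9
position: [0.5748, 0.1276, 0.217]
orientation: [0.569, 0.42, -0.225, 0.671]
ft_force: [-13.0, -3.5, 16.4]
finger_gap: -0.0001
```

```bash
python3 look.py j
```

```text
time 6.9 joints [ 0.83  0.06 -1.16  2.23  0.21  0.28 -1.76]
tcp height along axis -0.0542 lateral xyz [0.0007 0.     0.0005] F.a 21.19
rot err [0.001 0.    0.002]
```

21 N, so it is at the stop. I ease off and let it come fully up.

>>> arm_command --moves '[{"delta_pos": [0, 0, 0], "delta_rot": [0, 0, 0], "gripper": 1}, {"delta_pos": [-0.003, -0.001, 0.0045], "delta_rot": [0, 0, 0], "gripper": 1}, {"delta_pos": [-0.007, -0.0022, 0.01], "delta_rot": [0, 0, 0], "gripper": 1}, {"delta_pos": [-0.011, -0.0036, 0.0165], "delta_rot": [0, 0, 0], "gripper": 1}, {"delta_pos": [-0.013, -0.0042, 0.0195], "delta_rot": [0, 0, 0], "gripper": 1}, {"delta_pos": [-0.013, -0.0042, 0.0195], "delta_rot": [0, 0, 0], "gripper": 1}, {"delta_pos": [-0.013, -0.0042, 0.0195], "delta_rot": [0, 0, 0], "gripper": 1}, {"delta_pos": [-0.013, -0.0042, 0.0195], "delta_rot": [0, 0, 0], "gripper": 1}, {"delta_pos": [-0.013, -0.0042, 0.0195], "delta_rot": [0, 0, 0], "gripper": 1}, {"delta_pos": [-0.013, -0.0042, 0.0195], "delta_rot": [0, 0, 0], "gripper": 1}, {"delta_pos": [-0.013, -0.0042, 0.0195], "delta_rot": [0, 0, 0], "gripper": 1}, {"delta_pos": [-0.013, -0.0042, 0.0195], "delta_rot": [0, 0, 0], "gripper": 1}, {"delta_pos": [-0.013, -0.0042, 0.0195], "delta_rot": [0, 0, 0], "gripper": 1}, {"delta_pos": [-0.013, -0.0042, 0.0195], "delta_rot": [0, 0, 0], "gripper": 1}]'

```text
time: 8.65
position: [0.5618, 0.1234, 0.2366]
orientation: [0.569, 0.42, -0.225, 0.671]
ft_force: [0.1, -0.9, 0.7]
finger_gap: 0.0002
```

```bash
python3 look.py k top scene wrist; python3 - <<'E'
from h import *
a=cv2.imread("pics/wrist_k.png")[60:330,180:380]; b=cv2.imread("pics/top_k.png")[180:250,200:290]
cv2.imwrite("pics/k.png",np.hstack([cv2.resize(a,(370,500)),cv2.resize(b,(430,500))]))
E
```

```text
time 8.65 joints [ 0.9  -0.04 -1.17  2.23 -0.18  0.32 -1.38]
tcp height along axis -0.0304 lateral xyz [0.0007 0.     0.0005] F.a 0.68
rot err [0.001 0.    0.002]
top pointer [0, 0, 0, 0, 0, 0, 0, 0, 0, 0, 0, 0, 0, 0, 0, 0, 0, 0, 0, 0, 0]
top tabs [0, 0, 0, 0, 0, 0, 0, 0, 0, 0, 0, 1, 1, 0, 0, 0, 0, 0, 0, 0, 0]
scene pointer [0, 0, 0, 0, 0, 0, 0, 0, 0, 0, 0, 0, 0, 0, 0, 2, 4, 0, 0, 0, 0]
scene tabs [0, 0, 0, 0, 0, 0, 0, 3, 0, 0, 1, 1, 2, 0, 0, 0, 0, 0, 0, 0, 0]
wrist pointer [0, 0, 0, 0, 0, 0, 0, 0, 0, 0, 0, 0, 0, 0, 0, 0, 0, 0, 0, 0, 0]
wrist tabs [0, 0, 0, 0, 0, 0, 0, 0, 0, 0, 0, 0, 0, 0, 0, 0, 0, 0, 0, 0, 0]
```

View pics/k.png

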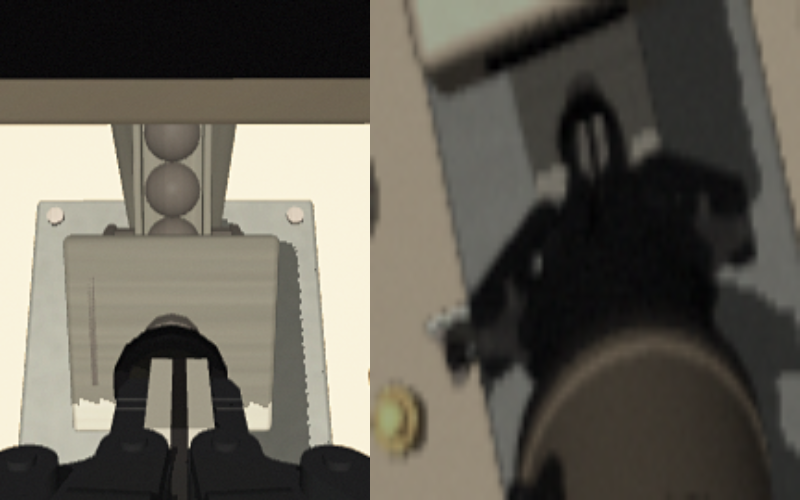

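The wrist crop shows the head at (170,350) back up, with the chute refilled. The scene range puts the pointer at about 104 mm, so one ball is in. Now stroke 2, to the same bottom.

>>> arm_command --moves '[{"delta_pos": [0.003, 0.001, -0.0045], "delta_rot": [0, 0, 0], "gripper": 1}, {"delta_pos": [0.006, 0.002, -0.009], "delta_rot": [0, 0, 0], "gripper": 1}, {"delta_pos": [0.009, 0.003, -0.0135], "delta_rot": [0, 0, 0], "gripper": 1}, {"delta_pos": [0.0115, 0.0037, -0.0173], "delta_rot": [0, 0, 0], "gripper": 1}, {"delta_pos": [0.0128, 0.0041, -0.0192], "delta_rot": [0, 0, 0], "gripper": 1}, {"delta_pos": [0.0128, 0.0041, -0.0192], "delta_rot": [0, 0, 0], "gripper": 1}, {"delta_pos": [0.0128, 0.0041, -0.0192], "delta_rot": [0, 0, 0], "gripper": 1}]'

```text
time: 9.68
position: [0.5749, 0.1274, 0.2177]
orientation: [0.569, 0.419, -0.225, 0.671]
ft_force: [-10.1, -3.5, 14.2]
finger_gap: 0.0
```

```bash
python3 look.py l
```

```text
time 9.675 joints [ 0.82  0.06 -1.15  2.23  0.2   0.28 -1.75]
tcp height along axis -0.0537 lateral xyz [ 0.0011 -0.      0.0007] F.a 17.78
rot err [0.001 0.001 0.002]
```

>>> arm_command --moves '[{"delta_pos": [-0.003, -0.001, 0.0045], "delta_rot": [0, 0, 0], "gripper": 1}, {"delta_pos": [-0.007, -0.0022, 0.01], "delta_rot": [0, 0, 0], "gripper": 1}, {"delta_pos": [-0.011, -0.0036, 0.0155], "delta_rot": [0, 0, 0], "gripper": 1}, {"delta_pos": [-0.0136, -0.0042, 0.019], "delta_rot": [0, 0, 0], "gripper": 1}, {"delta_pos": [-0.0136, -0.0042, 0.019], "delta_rot": [0, 0, 0], "gripper": 1}, {"delta_pos": [-0.0136, -0.0042, 0.019], "delta_rot": [0, 0, 0], "gripper": 1}, {"delta_pos": [-0.0136, -0.0042, 0.019], "delta_rot": [0, 0, 0], "gripper": 1}, {"delta_pos": [-0.0136, -0.0042, 0.019], "delta_rot": [0, 0, 0], "gripper": 1}, {"delta_pos": [-0.0136, -0.0042, 0.019], "delta_rot": [0, 0, 0], "gripper": 1}, {"delta_pos": [-0.0136, -0.0042, 0.019], "delta_rot": [0, 0, 0], "gripper": 1}, {"delta_pos": [-0.0136, -0.0042, 0.019], "delta_rot": [0, 0, 0], "gripper": 1}, {"delta_pos": [-0.0136, -0.0042, 0.019], "delta_rot": [0, 0, 0], "gripper": 1}, {"delta_pos": [-0.0136, -0.0042, 0.019], "delta_rot": [0, 0, 0], "gripper": 1}, {"delta_pos": [-0.0136, -0.0042, 0.019], "delta_rot": [0, 0, 0], "gripper": 1}]'

```text
time: 11.42
position: [0.5613, 0.1232, 0.2367]
orientation: [0.569, 0.419, -0.225, 0.671]
ft_force: [-0.3, -0.1, 0.5]
finger_gap: 0.0001
```

```bash
python3 look.py m scene; python3 - <<'E'
from h import *
s=np.load("st.npz"); O,Z=s["O"],s["Z"]
for f in("scene","scene_d","scene_k","scene_m"):
    c=np.load(f+".npz"); L=(cloud(c)-O)@Z*1000
    m=(abs(L[...,0]+43)<6)&(L[...,1]>48)&(L[...,1]<76)&(L[...,2]>55)&(L[...,2]<120); print(f,L[m].round(0).astype(int).tolist())
E
```

```text
time 11.425 joints [ 0.89 -0.04 -1.16  2.23 -0.18  0.32 -1.38]
tcp height along axis -0.03 lateral xyz [ 0.0004 -0.      0.0003] F.a 0.58
rot err [0.001 0.001 0.002]
scene pointer [0, 0, 0, 0, 0, 0, 0, 0, 0, 0, 0, 0, 0, 3, 1, 0, 0, 0, 0, 0, 0]
scene tabs [0, 0, 0, 0, 0, 0, 0, 4, 1, 0, 0, 2, 1, 0, 0, 0, 0, 0, 0, 0, 0]
scene [[-38, 71, 117], [-39, 69, 116], [-39, 66, 118], [-37, 64, 118], [-46, 73, 115], [-46, 69, 114], [-45, 67, 114], [-38, 71, 107], [-38, 68, 109], [-47, 64, 114], [-47, 61, 116], [-38, 76, 98], [-37, 73, 99], [-47, 57, 115], [-46, 55, 113], [-38, 73, 93], [-38, 73, 89], [-37, 70, 91], [-38, 74, 85], [-37, 71, 87], [-38, 74, 79], [-38, 74, 75], [-38, 75, 71], [-38, 70, 74], [-38, 76, 63], [-38, 72, 58], [-38, 69, 57]]
scene_d [[-37, 75, 114], [-38, 71, 117], [-38, 71, 115], [-38, 62, 120], [-47, 72, 116], [-37, 72, 110], [-47, 68, 115], [-45, 66, 116], [-38, 71, 108], [-38, 63, 113], [-47, 64, 115], [-45, 62, 115], [-37, 69, 105], [-38, 72, 100], [-46, 58, 115], [-37, 65, 104], [-38, 69, 99], [-47, 53, 115], [-38, 73, 93], [-38, 73, 89], [-38, 70, 88], [-37, 75, 81], 
[... 486 characters left out ...]
1, 87], [-38, 69, 85], [-37, 75, 74], [-37, 72, 76], [-38, 75, 71], [-38, 71, 74], [-38, 75, 67], [-37, 72, 69], [-39, 75, 64], [-38, 72, 62], [-39, 71, 61], [-38, 72, 55]]
scene_m [[-37, 75, 118], [-37, 71, 120], [-38, 75, 115], [-39, 70, 119], [-37, 76, 111], [-38, 71, 114], [-38, 75, 109], [-37, 72, 106], [-38, 73, 100], [-39, 75, 96], [-37, 74, 95], [-38, 69, 99], [-47, 73, 99], [-38, 72, 94], [-37, 69, 95], [-37, 66, 97], [-46, 71, 96], [-38, 69, 92], [-38, 65, 95], [-46, 68, 95], [-37, 75, 84], [-39, 64, 92], [-47, 62, 96], [-45, 61, 96], [-37, 75, 77], [-46, 60, 94], [-45, 57, 95], [-38, 75, 74], [-37, 71, 77], [-37, 67, 79], [-45, 54, 93], [-37, 68, 75], [-38, 72, 69], [-38, 72, 62]]
```

Pointer (scene range): 114.8, then 105, then 95.5 mm, about 9.5 mm per ball. Still above the tabs (88 and 69 mm). Stroke 3.

>>> arm_command --moves '[{"delta_pos": [0.003, 0.001, -0.0045], "delta_rot": [0, 0, 0], "gripper": 1}, {"delta_pos": [0.006, 0.002, -0.009], "delta_rot": [0, 0, 0], "gripper": 1}, {"delta_pos": [0.009, 0.003, -0.0135], "delta_rot": [0, 0, 0], "gripper": 1}, {"delta_pos": [0.0115, 0.0037, -0.0173], "delta_rot": [0, 0, 0], "gripper": 1}, {"delta_pos": [0.013, 0.0042, -0.0195], "delta_rot": [0, 0, 0], "gripper": 1}, {"delta_pos": [0.013, 0.0042, -0.0195], "delta_rot": [0, 0, 0], "gripper": 1}, {"delta_pos": [0.013, 0.0042, -0.0195], "delta_rot": [0, 0, 0], "gripper": 1}]'

```text
time: 12.35
position: [0.5746, 0.1274, 0.2176]
orientation: [0.569, 0.419, -0.225, 0.671]
ft_force: [-10.1, -4.1, 13.4]
finger_gap: 0.0001
```

>>> arm_command --moves '[{"delta_pos": [-0.003, -0.001, 0.0045], "delta_rot": [0, 0, 0], "gripper": 1}, {"delta_pos": [-0.007, -0.0022, 0.01], "delta_rot": [0, 0, 0], "gripper": 1}, {"delta_pos": [-0.011, -0.0036, 0.0155], "delta_rot": [0, 0, 0], "gripper": 1}, {"delta_pos": [-0.0136, -0.0042, 0.019], "delta_rot": [0, 0, 0], "gripper": 1}, {"delta_pos": [-0.0136, -0.0042, 0.019], "delta_rot": [0, 0, 0], "gripper": 1}, {"delta_pos": [-0.0136, -0.0042, 0.019], "delta_rot": [0, 0, 0], "gripper": 1}, {"delta_pos": [-0.0136, -0.0042, 0.019], "delta_rot": [0, 0, 0], "gripper": 1}, {"delta_pos": [-0.0136, -0.0042, 0.019], "delta_rot": [0, 0, 0], "gripper": 1}, {"delta_pos": [-0.0136, -0.0042, 0.019], "delta_rot": [0, 0, 0], "gripper": 1}, {"delta_pos": [-0.02, -0.0065, 0.03], "delta_rot": [0, 0, 0], "gripper": 1}, {"delta_pos": [-0.035, -0.0115, 0.053], "delta_rot": [0, 0, 0], "gripper": 1}, {"delta_pos": [-0.05, -0.016, 0.075], "delta_rot": [0, 0, 0], "gripper": 1}, {"delta_pos": [-0.065, -0.021, 0.098], "delta_rot": [0, 0, 0], "gripper": 1}, {"delta_pos": [-0.08, -0.026, 0.12], "delta_rot": [0, 0, 0], "gripper": 1}, {"delta_pos": [-0.08, -0.026, 0.12], "delta_rot": [0, 0, 0], "gripper": 1}, {"delta_pos": [-0.08, -0.026, 0.12], "delta_rot": [0, 0, 0], "gripper": 1}]'

```text
time: 14.35
position: [0.4947, 0.1015, 0.337]
orientation: [0.569, 0.419, -0.225, 0.671]
ft_force: [0.8, -0.8, -0.5]
finger_gap: -0.0001
```

```bash
cat > meas.py <<'E'
import sys
from h import *
s=np.load("st.npz"); O,Z=s["O"],s["Z"]
for f in sys.argv[1:]:
    c=np.load(f+".npz"); L=(cloud(c)-O)@Z*1000
    B=lambda x0,x1,y0,y1,z0,z1:np.median(L[(L[...,0]>x0)&(L[...,0]<x1)&(L[...,1]>y0)&(L[...,1]<y1)&(L[...,2]>z0)&(L[...,2]<z1)][:,2]).round(1)
    p=L[(L[...,0]>-48)&(L[...,0]<-41)&(L[...,1]>54)&(L[...,1]<72)&(L[...,2]>50)&(L[...,2]<122)][:,2]
    print(f,"pointer",np.median(p).round(1),np.std(p).round(1),len(p),"upper",B(-47,-40,82,92,78,97),"lower",B(-47,-40,78,92,58,78))
E
python3 look.py n wrist scene; python3 meas.py wrist_b wrist_n scene scene_d scene_k scene_m scene_n
python3 - <<'E'
import cv2
a=cv2.imread("pics/wrist_n.png"); cv2.imwrite("pics/n.png",cv2.resize(a[230:310,150:290],None,fx=5,fy=5,interpolation=cv2.INTER_CUBIC))
E
```

```text
time 14.35 joints [ 0.71 -0.38 -0.75  2.21 -0.63  0.69 -0.96]
tcp height along axis 0.0924 lateral xyz [ 0.0005 -0.0001  0.0003] F.a -0.65
rot err [0.002 0.001 0.002]
wrist pointer [0, 0, 0, 0, 0, 0, 0, 0, 0, 0, 21, 5, 0, 0, 0, 0, 0, 0, 0, 0, 0]
wrist tabs [0, 0, 0, 0, 0, 0, 0, 7, 0, 0, 0, 7, 8, 0, 0, 0, 0, 0, 0, 0, 0]
scene pointer [0, 1, 0, 0, 0, 0, 0, 0, 0, 0, 1, 0, 0, 0, 0, 0, 0, 0, 0, 0, 0]
scene tabs [0, 0, 0, 0, 0, 0, 0, 3, 0, 0, 0, 1, 1, 0, 0, 0, 0, 0, 0, 0, 0]
wrist_b pointer 113.8 0.6 30 upper 87.9 lower 69.8
wrist_n pointer 83.2 1.0 27 upper 88.0 lower 69.2
scene pointer 114.3 1.0 6 upper 86.7 lower 70.1
scene_d pointer 114.8 0.5 6 upper 87.9 lower 70.2
scene_k pointer 105.6 1.3 7 upper 87.8 lower 70.6
scene_m pointer 95.3 0.9 6 upper 87.2 lower 69.9
scene_n pointer 84.5 2.0 5 upper 87.5 lower 70.8
```

View pics/n.png

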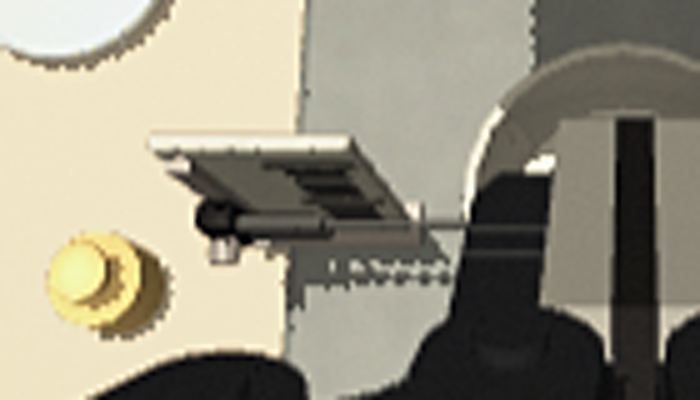

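The crop shows the pointer (470,225) running in under the upper tab (280,225). Pointer top is at 83.2 mm, and the gap runs from 69 to about 84.5 mm on the same scale. I wait a second and check that it has settled.

>>> arm_command --moves '[{"delta_pos": [0, 0, 0], "delta_rot": [0, 0, 0], "gripper": 1}, {"delta_pos": [0, 0, 0], "delta_rot": [0, 0, 0], "gripper": 1}, {"delta_pos": [0, 0, 0], "delta_rot": [0, 0, 0], "gripper": 1}, {"delta_pos": [0, 0, 0], "delta_rot": [0, 0, 0], "gripper": 1}, {"delta_pos": [0, 0, 0], "delta_rot": [0, 0, 0], "gripper": 1}, {"delta_pos": [0, 0, 0], "delta_rot": [0, 0, 0], "gripper": 1}, {"delta_pos": [0, 0, 0], "delta_rot": [0, 0, 0], "gripper": 1}, {"delta_pos": [0, 0, 0], "delta_rot": [0, 0, 0], "gripper": 1}, {"delta_pos": [0, 0, 0], "delta_rot": [0, 0, 0], "gripper": 1}, {"delta_pos": [0, 0, 0], "delta_rot": [0, 0, 0], "gripper": 1}]'

```text
time: 15.7
position: [0.4946, 0.1015, 0.3366]
orientation: [0.569, 0.42, -0.226, 0.67]
ft_force: [-0.3, 0.3, 0.2]
finger_gap: 0.0003
```

```bash
python3 look.py o wrist; python3 look.py p wrist >/dev/null; python3 meas.py wrist_o wrist_p; python3 - <<'E'
from h import *
s=np.load("st.npz"); O,Z=s["O"],s["Z"]
th=np.radians(35); a=np.array([-np.sin(th),0,np.cos(th)]); e=np.array([np.cos(th),0,np.sin(th)])
c=np.load("wrist_p.npz"); q=(cloud(c)-O)@Z*1000-np.array([-15,0,261]); h=q@a; r=np.hypot(q@e,q[...,1]); g=c["image"].astype(int).sum(2)
print("head h",np.median(h[(r<14)&(abs(h)<25)&(g<150)]))
E
```

```text
time 15.7 joints [ 0.71 -0.38 -0.75  2.21 -0.63  0.69 -0.96]
tcp height along axis 0.0921 lateral xyz [ 0.0003 -0.0002  0.0002] F.a 0.31
rot err [0.001 0.    0.002]
wrist pointer [0, 0, 0, 0, 0, 0, 0, 0, 0, 0, 24, 4, 0, 0, 0, 0, 0, 0, 0, 0, 0]
wrist tabs [0, 0, 0, 0, 0, 0, 0, 7, 0, 0, 0, 16, 7, 0, 0, 0, 0, 0, 0, 0, 0]
wrist_o pointer 83.0 0.9 28 upper 87.5 lower 69.1
wrist_p pointer 83.4 0.8 28 upper 87.7 lower 69.7
head h 0.9743277197107363
```

The pointer is steady at 83.2 mm (it sank 30.6 mm), about 5 mm above mid-gap and within ±8 mm. The plunger head is back at its rest height and the arm is clear, so I hand in.

```bash
python3 -c "
from workcell import workorder; print(workorder.finish_job())"
```

```text
the job is handed in; nothing more can be done
None
```

I pushed the plunger home three times, with 17 to 21 N felt at the stop, letting it come fully back up after each stroke. I then handed the job in with three balls in the cup.

**Last checks:**
- **Pointer:** it stood steady in three looks over 1.3 s and had sunk 30.6 mm. That puts it between the tabs, by my estimate about 5 mm above the middle of the gap and good to 1–2 mm. This is inside the ±8 mm limit but nearer the upper tab.
- **Plunger:** the head was back at its rest height, and the gripper was clear of the station (about 130 mm above the head).
- **Other conditions:** the highest force I read was about 21 N, with readings only at the end of each move. The tabs measured the same before and after. I did not measure the bystanders again or count the balls in the cup; the count comes from the pointer dropping about 10 mm per stroke.

**What disagreed:** the shut fingertips were about 38–42 mm behind the reported TCP, seen in both the wrist and scene range data. The first approach therefore stopped short without touching, and I found contact by feel. One move call was refused for a missing `delta_rot`, and nothing moved.

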